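Secure the hopper lid and hold the sample gate open at the pointer

ROBOT

A 6-joint arm with a two-finger parallel gripper is mounted at the origin on the work surface. World frame = base frame: x ahead of the robot, y to its left, z up, the work surface at z = 0. Lengths are in m, angles in rad, forces in N, time in s.
With the tool pointing down it reaches from about 0.3 to 0.775 m from the base axis. Payload 14.6 kg.
Tool frame: the origin (TCP) lies midway between the tips of the shut fingers; the grasp point (between the pads) lies 19 mm behind it (ctrl.tcp_to_grasp is the distance from the TCP to the grasp point, in m); x points along the fingers, y is the direction in which the jaws open and shut, and the axes are right-handed (so a half turn about x gives the same grasp; the last joint's range is limited). The gripper opens to 94 mm and grips with 3 to 60 N. Pads are 16 mm wide; open, the fingers measure 119 mm over their backs; the gripper's body (75 mm by 177 mm) begins 78 mm behind the grasp point.
Start: joints at [-1.227, 0.3, 1.521, -0, 1.321, -0.067], TCP at [0.22, -0.504, 0.205] pointing down, gripper open.
Joint ranges: [-3.03, 3.03], [-0.79, 2.21], [0.23, 2.52], [-1.04, 4.18], [0, 3.07], [-2.55, 2.55]. Speed limits (rad/s): [2.22, 2.22, 2.57, 3.14, 3.14, 3.14].

INTERFACE

Orientations are given as [roll, pitch, yaw] about the fixed x, y, z axes, in that order (R = Rz(yaw) Ry(pitch) Rx(roll)).
In Python, from station import ctrl gives the robot as it stands.
- The arm moves only by the tool jog_arm, never from a script. Its argument "rows" is one flat list of numbers, 7 for each row, row after row: the shift along the world's x, y, z in m, then the turn, a rotation vector about the world's x, y, z in degrees, then the closure, from 0 (fully open) to 1 (shut). A call has 1 to 8 rows; each row shifts and turns the commanded pose from where the row before left it; what a row does not reach is not made up. A row lasts 1/12 s, in which the tool goes at most 41.7 mm and 7.16 degrees, less where a joint would pass 70% of its speed; a pose out of reach is approached as far as the arm can. A call with a gripper value outside its range is refused whole. The fingers move at their own pace and stop on an object; "squeeze" is the grip in N (left out, the last holds). Time passes only in rows, so rows that do not move let the fingers close. It gives the time, the measured TCP pose, the force and the opening at its end, in the units of the state.
- ctrl.get_obs(): the state, without advancing time (a new reading comes with each control period).
- ctrl.camera(name): name is "scene" or "top" or "wrist"; returns (picture, depth): 400x640x3 uint8, red, green, blue; 400x640 float32, m along the optical axis (not along the pixel's ray), 0 where there is no reading.
- ctrl.camera_model(name): a dict with "K" (3x3 intrinsics, pixels), "extrinsics" (4x4, takes a point from camera to world coordinates). Camera axes: x right, y down, z forward; pixel columns grow to the right and rows downward; lengths in m; the calibration is good to about 2 mm. A picture is of the moment at which its call begins: read the wrist's pose just before it. camera_model takes no time and is no camera call; for the wrist camera it gives the pose at the moment of the call.
- ctrl.hand_in(): hands the job in, once; it reports no verdict.
The state is a dict: "time_s": time; "qpos": joint angles; "joint_vel": joint speeds; "tau": joint torques, N m; "ee_pos": TCP position; "eef_rot": TCP orientation; "force": force on the tool from outside, world axes, zero at the start; "moment": the same for the moment, N m; "grip_width": finger opening in m.
Only numpy, scipy, OpenCV 4.12 (cv2) and the standard library are available. Lean on these libraries where they do the work, as an engineer would, in place of code of your own. Each camera call takes 0.05 s, during which the arm holds its last target.

TASK

On the coffee sample hopper, first swing the steel turnbutton fully round so that it points in over the lid and secures it. Only then pull the spring-loaded gate out by its upright wooden handle until the gate's index arm is in line with the brass pointer clamped beside the rails, and finish still holding the handle with the gate kept at the pointer. Leave the bowl and the tin that stand beside the rails where they are.

Things in the scene. Friction and masses are not known exactly. Their poses are not given: they have to be found in the camera images.
- hopper: white bench hopper fixed to the table, box 170 (x) x 190 (y) x 151 mm high, grey lid on top. Origin on the table under the box's middle; -x is its front, where the gate is pulled, z up. Front wall at x = -75 mm (top flange to -80). Three bars, tops at 83 mm, run forward to x = -250: gate rails at |y| 26-36, pointer's bar at y = 61. Only the handle rises above 95 mm there
- lid (a joint): hinge of the hopper's flat grey lid, 142 x 186 mm, on the rear edge: 0 rad closed (as it starts), grows as it opens; lid top at z = 160 mm in the hopper's frame
- turnbutton (a joint): turnbutton, steel bar 52 x 16 x 7 mm on an upright pivot on the hopper's front flange. 0 rad: along the front edge to the hopper's -y (lid free); turns anticlockwise seen from above to a stop at 1.57 rad, pointing to the hopper's +x over the lid (secured). Starts at 0 to 0.5. Light friction (about 2 N at the peg) keeps it where left
- turnbutton_hinge (a point): on the pivot's axis (upright), at the underside of the bar, z = 160 mm in the hopper's frame; the bar's top is at 167 mm
- turnbutton_peg (a point): on the axis of the turnbutton's upright round steel peg, 12 mm in diameter, 36 mm from the pivot's axis; the peg rises from z = 167 mm to 205 mm and this point is at 190 mm (15 mm below its top). Moves with the turnbutton
- gate: sliding gate: steel plate with upright wooden handle and thin index arm. Origin at the handle's foot on the plate's top (86 mm above the table), axes as the hopper's. At rest the handle is 140 mm in front of the hopper's origin; it slides along the hopper's -x to a stop at 90 mm. A spring pulls it back: 3 N at rest plus 0.7 N per 10 mm, so it runs back when let go
- gate_grip (a point): middle of the grip zone of the gate's upright wooden handle, a rounded bar 14 mm thick (x), 22 mm wide (y), that rises from 6 mm to 72 mm above the gate's plate; this point is on its axis, 46 mm above the plate, 132 mm above the table, 26 mm below the handle's top
- gate_index (a point): tip of the gate's index arm, a steel bar 4 mm thick that sticks out sideways (hopper +y) from the handle's foot; the tip is 47 mm beside the handle's axis and has the same x as it in the hopper's frame
- pointer_tip (a point): tip of the brass pointer, a 4 mm thick fin looking towards the handle, on an 18 x 20 mm clamp fixed on the bar beside the +y rail, 6 mm beyond the index arm's tip; its top is 94 mm above the table. Axes as the hopper's: the gate is at the mark when gate_index and pointer_tip have the same x in the hopper's frame (35 to 75 mm out from rest)
- bowl: white ceramic bowl, 90 mm across, 55 mm high, stands beside the hopper's rails; loose, to be left alone; origin at the centre of its underside
- tin: small aluminium sample tin, 60 mm across and 60 mm high, stands beside the hopper's rails; loose, to be left alone; origin at the centre of its underside

How it is judged:
On the way, in this order (a step that is already met when the one before it is completed fails the run):
1. the turnbutton is swung over the lid (value of joint turnbutton above 1.35 rad and value of joint lid below 0.05 rad), for 0.2 s.
2. the gate is held by the fingers with its index arm at the pointer (x of gate_index in the frame of pointer_tip between -0.006 and 0.006 m and contact force between gate and the fingers above 1.5 N and value of joint turnbutton above 1.35 rad), for 0.3 s.
At the end, for the whole second after the job is handed in: The gripper's fingers bear on the gate (over 1.5 N) and keep it still (under 10 mm/s) with its index arm within 6 mm of the pointer; the turnbutton is past 1.35 rad (77 degrees of its 90), the lid closed (under 0.05 rad) (all of step 2 and value of joint lid below 0.05 rad and linear speed of gate below 0.01 m/s); the arm keeps its last pose, push and grip.
It fails at once if the gate is drawn more than 20 mm before the lid is secured (value of joint turnbutton below 1.3 rad and x of gate_grip in the frame of hopper below -0.16 m).
It fails at once if the bowl or the tin is disturbed (moved over 25 mm) (distance of any of bowl, tin from where it was at the start of the episode above 0.025 m).
It also fails if it takes over 51 s, if anything falls off the work surface, if the arm or the gripper's body presses on something with over 40 N, if the wrist force passes 120 N, or if a joint passes its speed limit or range.

## Working session

There is one attempt and no reset: what is moved stays moved. The work goes in short steps, Python scripts to look and compute and a tool call to move; the robot and the scene stay as the last step left them, time stands still between calls to the robot, and variables do not carry over. Pictures are saved under pics/ and viewed, and the job is handed in when it is done.

Besides the shell and the picture viewer there is one more tool, called after "Emit:" as name(argument=value, ...), one argument or row to a line, values as JSON. jog_arm: Moves the arm, as the interface text tells. Its arguments: {"type":"object","properties":{"rows":{"type":"array"},"squeeze":{"type":"number"}},"required":["rows"]}

```bash
ls; mkdir -p pics; python3 - <<'E'
from station import ctrl
import cv2,numpy as np
for n in ["scene","top","wrist"]:
    m=ctrl.camera_model(n)
    p,d=ctrl.camera(n); cv2.imwrite(f"pics/{n}0.png",p[:,:,::-1]); np.savez(f"/tmp/{n}0.npz",p=p,d=d,K=m["K"],E=m["extrinsics"])
    print(n,np.round(m["K"],1).tolist(),np.round(m["extrinsics"],3).tolist())
print(ctrl.get_obs())
E
```

```text
pics
scene [[419.7, 0.0, 312.4], [0.0, 419.7, 195.2], [0.0, 0.0, 1.0]] [[-0.846, 0.372, -0.382, 1.011], [0.533, 0.607, -0.589, 0.612], [0.012, -0.702, -0.712, 0.838], [0.0, 0.0, 0.0, 1.0]]
top [[370.5, 0.0, 321.6], [0.0, 370.5, 195.9], [0.0, 0.0, 1.0]] [[0.004, -0.994, 0.105, 0.555], [-1.0, -0.002, 0.02, 0.012], [-0.02, -0.105, -0.994, 0.785], [0.0, 0.0, 0.0, 1.0]]
wrist [[347.1, 0.0, 321.2], [0.0, 347.1, 203.3], [0.0, 0.0, 1.0]] [[0.399, -0.887, -0.232, 0.287], [-0.917, -0.386, -0.101, -0.476], [-0.0, 0.253, -0.967, 0.383], [0.0, 0.0, 0.0, 1.0]]
{'time_s': 0.15, 'qpos': array([-1.22660785e+00,  3.00289908e-01,  1.52143509e+00, -1.03890123e-06,
        1.32067478e+00, -6.66168684e-02]), 'joint_vel': array([-2.26746764e-05, -2.43855148e-03, -2.50612398e-03, -1.01255048e-03,
       -7.39401029e-04,  9.65787269e-04]), 'tau': array([ 3.53114214e-03, -5.31958723e+01, -3.52820349e+01,  7.08806072e-02,
        2.36002752e-02, -6.27637155e-05]), 'ee_pos': array([ 0.21956489, -0.50406352,  0.20504748]), 'eef_rot': array([-1.63616635,  1.5699892 ,  1.91623191]), 'force': array([ 0.2386049 , -0.36990657, -0.16665396]), 'moment': array([ 0.01500742,  0.03906202, -0.01268687]), 'grip_width': 0.09364321730710767}
```

View pics/top0.png

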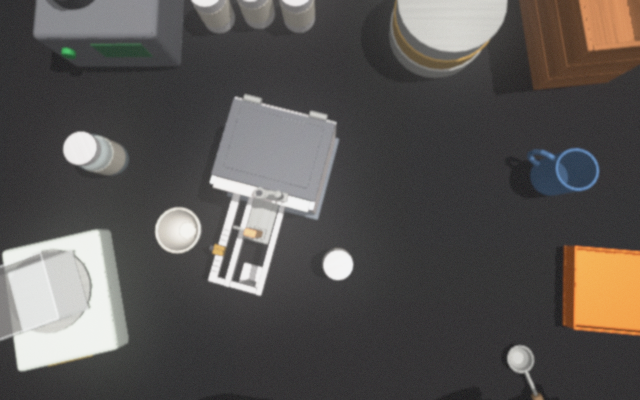

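View pics/scene0.png

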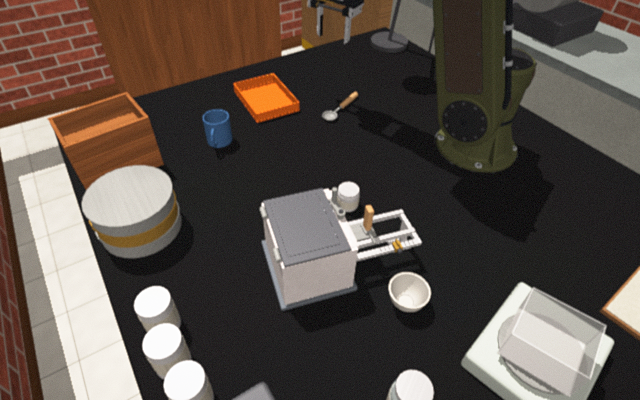

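View pics/wrist0.png

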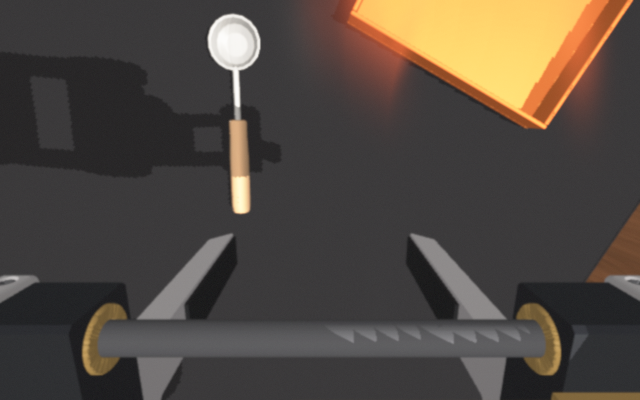

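```bash
python3 - <<'E'
import cv2
a=cv2.imread("pics/top0.png")[80:310,190:370]
cv2.imwrite("pics/t1.png",cv2.resize(a[90:220,10:110],None,fx=5,fy=4.6,interpolation=cv2.INTER_CUBIC))
a=cv2.imread("pics/scene0.png")[175:320,250:440]
cv2.imwrite("pics/s1.png",cv2.resize(a,None,fx=4,fy=4,interpolation=cv2.INTER_CUBIC))
E
```

```text
(no output)
```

View pics/t1.png

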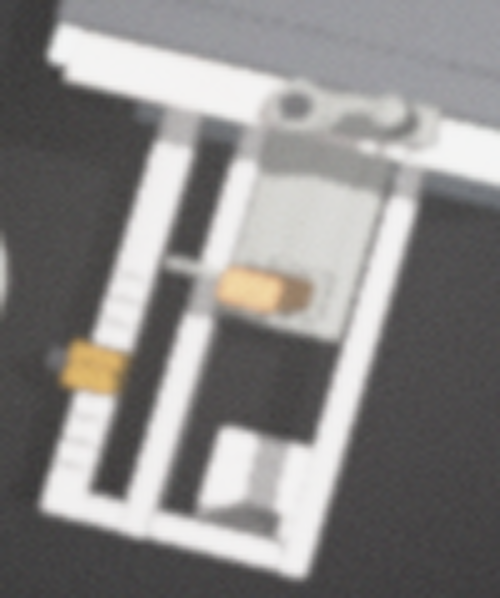

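View pics/s1.png

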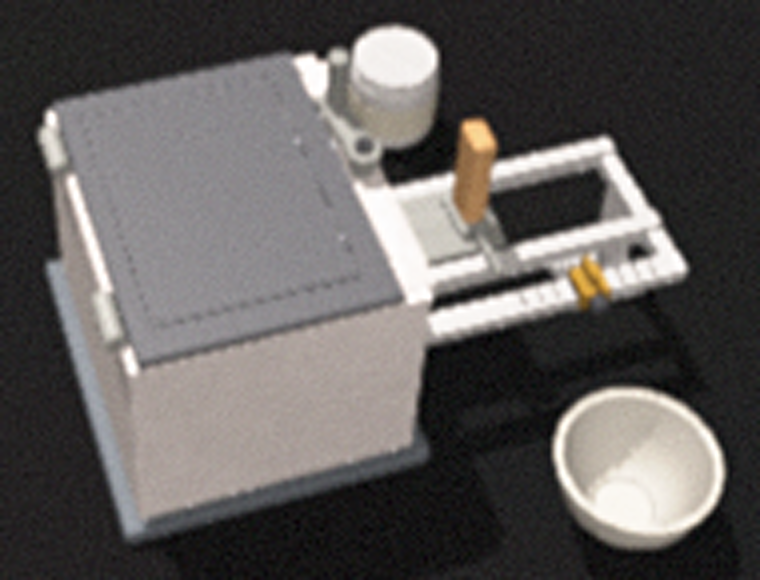

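```bash
cat > h.py <<'E'
import numpy as np,cv2
def load(n): return np.load(f"/tmp/{n}.npz")
def cloud(f):
    K,E,d=f["K"],f["E"],f["d"]; v,u=np.mgrid[:400,:640]
    P=np.stack([(u-K[0,2])/K[0,0]*d,(v-K[1,2])/K[1,1]*d,d],-1)
    return P@E[:3,:3].T+E[:3,3]
def ray(f,u,v):
    K,E=f["K"],f["E"]; r=E[:3,:3]@np.array([(u-K[0,2])/K[0,0],(v-K[1,2])/K[1,1],1]); return E[:3,3],r/np.linalg.norm(r)
def atz(f,u,v,z):
    c,r=ray(f,u,v); return c+r*(z-c[2])/r[2]
def tri(rs):
    A=0;b=0
    for c,r in rs:
        M=np.eye(3)-np.outer(r,r);A=A+M;b=b+M@c
    p=np.linalg.solve(A,b); return p,[np.linalg.norm((np.eye(3)-np.outer(r,r))@(p-c)) for c,r in rs]
def proj(f,p):
    q=np.linalg.inv(f["E"])@np.append(p,1); q=f["K"]@q[:3]; return q[:2]/q[2]
E
python3 - <<'E'
from h import *
for n,(u0,v0,u1,v1) in {"top0":(190,80,350,310),"scene0":(250,180,440,320)}.items():
    f=load(n);P=cloud(f);print(n,"valid",(f["d"]>0).mean())
    s=P[v0:v1,u0:u1].reshape(-1,3)
    m=(s[:,2]>.145)&(s[:,2]<.172); q=s[m]
    print(m.sum(), q.mean(0), np.percentile(q[:,2],[5,50,95]))
    r=cv2.minAreaRect((q[:,:2]*1000).astype(np.float32)); print(r,cv2.boxPoints(r).round().tolist())
    m=(s[:,2]>.135)&(s[:,2]<.144); 
    for lo,hi in [(.1,.145),(.145,.175),(.18,.22)]:
        m=(s[:,2]>lo)&(s[:,2]<hi); print(lo,hi,m.sum(),s[m].mean(0).round(4) if m.any() else 0)
    m=(s[:,2]>.178); print(s[m].round(3)[:12].tolist())
f=load("top0");P=cloud(f)
print("handle",P[230:236,245:258,2].round(3))
print("peg",P[186:200,252:288:2,2].round(3))
E
```

```text
top0 valid 0.99609375
10040 [0.69553273 0.11032565 0.1580339 ] [0.15052621 0.15856396 0.16114703]
((668.26171875, 118.87420654296875), (186.21815490722656, 239.9923553466797), 75.3489990234375) [[529.0, 59.0], [761.0, -2.0], [808.0, 179.0], [576.0, 239.0]]
0.1 0.145 189 [0.6441 0.0573 0.1238]
0.145 0.175 10052 [0.6954 0.1103 0.1581]
0.18 0.22 60 [0.6198 0.093  0.2004]
[[0.555, 0.012, 0.785], [0.555, 0.012, 0.785], [0.555, 0.012, 0.785], [0.555, 0.012, 0.785], [0.555, 0.012, 0.785], [0.555, 0.012, 0.785], [0.555, 0.012, 0.785], [0.555, 0.012, 0.785], [0.555, 0.012, 0.785], [0.555, 0.012, 0.785], [0.555, 0.012, 0.785], [0.555, 0.012, 0.785]]
scene0 valid 0.9958828125
5464 [0.70338353 0.12333359 0.15782733] [0.14978277 0.15855941 0.16154199]
((668.5416870117188, 120.03591918945312), (189.43136596679688, 239.28086853027344), 75.43013000488281) [[529.0, 58.0], [761.0, -2.0], [808.0, 182.0], [577.0, 242.0]]
0.1 0.145 1170 [0.7136 0.1855 0.1228]
0.145 0.175 5476 [0.7032 0.1233 0.1579]
0.18 0.22 55 [0.6221 0.0982 0.1955]
[[1.011, 0.612, 0.838], [1.011, 0.612, 0.838], [1.011, 0.612, 0.838], [
[... 1594 characters left out ...]
05 0.181 0.165 0.166]
 [0.151 0.168 0.168 0.173 0.17  0.166 0.168 0.168 0.168 0.166 0.168 0.206
  0.203 0.204 0.203 0.188 0.166 0.167]
 [0.151 0.167 0.167 0.168 0.168 0.168 0.168 0.166 0.167 0.167 0.166 0.203
  0.205 0.204 0.203 0.187 0.167 0.167]
 [0.152 0.15  0.167 0.168 0.168 0.168 0.167 0.165 0.168 0.167 0.167 0.168
  0.203 0.205 0.2   0.183 0.166 0.165]
 [0.082 0.148 0.167 0.167 0.168 0.166 0.167 0.165 0.165 0.165 0.166 0.168
  0.198 0.202 0.192 0.179 0.168 0.165]
 [0.083 0.089 0.084 0.165 0.164 0.161 0.166 0.166 0.166 0.166 0.166 0.167
  0.167 0.187 0.183 0.172 0.167 0.164]
 [0.085 0.084 0.086 0.085 0.086 0.151 0.15  0.152 0.15  0.166 0.165 0.167
  0.166 0.167 0.17  0.167 0.167 0.163]]
```

```bash
python3 - <<'E'
from h import *
for n,(u0,v0,u1,v1) in {"top0":(190,80,350,310),"scene0":(250,180,440,320)}.items():
    f=load(n);P=cloud(f); s=P[v0:v1,u0:u1].reshape(-1,3); s=s[s[:,2]<.3]
    lid=s[(s[:,2]>.154)&(s[:,2]<.163)]
    # remove handle
    lid=lid[lid[:,0]>.61]
    r=cv2.minAreaRect((lid[:,:2]*1000).astype(np.float32)); print(n,"lid",r, cv2.boxPoints(r).round(1).tolist())
    yaw=-(90-r[2]) if r[2]>45 else r[2]
    h=s[(s[:,2]>.152)&(s[:,2]<.163)&(s[:,0]<.6)]; rr=cv2.minAreaRect((h[:,:2]*1000).astype(np.float32))
    print("handle",h.mean(0).round(4),len(h),rr)
    p=s[(s[:,2]>.2)&(s[:,2]<.21)]; rr=cv2.minAreaRect((p[:,:2]*1000).astype(np.float32)); print("peg top",p.mean(0).round(4),rr)
    p=s[(s[:,2]>.1695)&(s[:,2]<.176)]; print("pivot cap",np.median(p,0).round(4),len(p))
    # rails
    b=s[(s[:,2]>.078)&(s[:,2]<.088)&(s[:,0]<.6)]; 
    for y in (yaw,):
        c,sn=np.cos(np.radians(y)),np.sin(np.radians(y))
        R=np.array([[c,sn],[-sn,c]]); q=b[:,:2]@R.T; print("yaw",y,"rails in R: min/max",np.percentile(q,[.5,99.5],axis=0).round(4).tolist())
        cen=lid[:,:2]@R.T; print("lid ext",np.percentile(cen,[.5,99.5],axis=0).round(4).tolist())
        print("handle R",(R@h.mean(0)[:2]).round(4))
E
```

```text
top0 lid ((701.614990234375, 110.16934204101562), (186.19924926757812, 171.03245544433594), 75.357177734375) [[595.2999877929688, 41.70000076293945], [760.7999877929688, -1.5], [807.9000244140625, 178.60000610351562], [642.4000244140625, 221.89999389648438]]
handle [0.5599 0.1454 0.1568] 107 ((572.3426513671875, 102.045166015625), (19.93636131286621, 114.88563537597656), 15.936495780944824)
peg top [0.6203 0.0938 0.2038] ((620.5772094726562, 93.86685943603516), (10.648903846740723, 10.739250183105469), 63.67036056518555)
pivot cap [0.6261 0.1289 0.1712] 33
yaw -14.642822265625 rails in R: min/max [[0.3951, 0.2478], [0.55, 0.3612]]
lid ext [[0.5839, 0.1918], [0.7334, 0.3753]]
handle R [0.505  0.2822]
scene0 lid ((700.5513916015625, 111.79895782470703), (189.4152069091797, 172.74334716796875), 75.54883575439453) [[593.2999877929688, 41.599998474121094], [760.5999755859375, -1.5], [807.7999877929688, 182.0], [640.5, 225.10000610351562]]
handle [0.5606 0.1498 0.1564] 54 ((559.4564208984375, 149.34017944335938), (22.156984329223633, 13.638434410095215), 81.36686706542969)
peg top [0.6211 0.0968 0.204 ] ((620.3428344726562, 96.21379089355469), (9.283126831054688, 11.134572982788086), 62.635101318359375)
pivot cap [0.6243 0.1276 0.1717] 29
yaw -14.451164245605469 rails in R: min/max [[0.3951, 0.247], [0.5383, 0.3634]]
lid ext [[0.5836, 0.1919], [0.7349, 0.3761]]
handle R [0.5055 0.2849]
```

```bash
python3 - <<'E'
from h import *
from station import ctrl
from scipy.spatial.transform import Rotation as Ro
o=ctrl.get_obs(); R=Ro.from_euler('xyz',o['eef_rot']).as_matrix(); print(R.round(3), "jaw angle",np.degrees(np.arctan2(R[1,1],R[0,1])))
f=load("top0");g=load("scene0")
p,e=tri([ray(f,219.2,249.6),ray(g,397.3,246)]);print("clamp",p,e)
y=np.radians(-14.55);H=np.array([[np.cos(y),np.sin(y)],[-np.sin(y),np.cos(y)]]);O=np.array([.6956,.1126])
print(H@(p[:2]-O))
for n,uv in (("bowl",(178,230)),("tin",(338,264))): q=atz(f,*uv,.055);print(n,q.round(3),(H@(q[:2]-O)).round(3))
for n,q in (("pivot",(.6255,.1283)),("peg",(.6205,.0945)),("handle",(.5601,.1477))): print(n,(H@(np.array(q)-O)).round(4))
# peg arc in world
piv=O+H.T@np.array([-.072,-.001])
for a in [0.1,.3,.6,.9,1.2,1.5,1.57]:
    print(a,(O+H.T@(np.array([-.072,-.001])+.036*np.array([np.sin(a),-np.cos(a)]))).round(4))
E
```

```text
[[-0.     0.399 -0.917]
 [ 0.001 -0.917 -0.399]
 [-1.    -0.001 -0.   ]] jaw angle -66.4625714259031
clamp [0.52590471 0.22081126 0.07899739] [np.float64(0.0012114176761509783), np.float64(0.0012114176761509662)]
[-0.19143831  0.06210913]
bowl [0.564 0.31  0.055] [-0.177  0.158]
tin [ 0.499 -0.006  0.055] [-0.16  -0.164]
pivot [-0.0718 -0.0024]
peg [-0.0681 -0.0364]
handle [-1.4e-01 -1.0e-04]
0.1 [0.6201 0.0941]
0.3 [0.6273 0.0938]
0.6 [0.6379 0.0959]
0.9 [0.6473 0.101 ]
1.2 [0.6549 0.1087]
1.5 [0.6598 0.1182]
1.57 [0.6605 0.1206]
```

Emit:
jog_arm(
  rows=[0.0167,0.0249,0.006,0,0,4.04,0.3,0.0167,0.0249,0.006,0,0,4.04,0.3,0.0167,0.0249,0.006,0,0,4.04,0.3,0.0167,0.0249,0.006,0,0,4.04,0.5,0.0167,0.0249,0.006,0,0,4.04,0.5,0.0167,0.0249,0.006,0,0,4.04,0.5,0.0167,0.0249,0.006,0,0,4.04,0.5,0.0167,0.0249,0.006,0,0,4.04,0.5],
  squeeze=12,
)

```text
time_s: 0.82
ee_pos: [0.3537, -0.3036, 0.2537]
eef_rot: [-1.775, 1.571, 2.345]
force: [-0.4, -0.2, -0.3]
grip_width: 0.0475
```

Emit:
jog_arm(
  rows=[0.0167,0.0249,0.006,0,0,4.04,0.5,0.0167,0.0249,0.006,0,0,4.04,0.5,0.0167,0.0249,0.006,0,0,4.04,0.5,0.0167,0.0249,0.006,0,0,4.04,0.5,0.0167,0.0249,0.006,0,0,4.04,0.5,0.0167,0.0249,0.006,0,0,4.04,0.5,0.0167,0.0249,0.006,0,0,4.04,0.5,0.0167,0.0249,0.006,0,0,4.04,0.5],
)

```text
time_s: 1.48
ee_pos: [0.4874, -0.1044, 0.3016]
eef_rot: [-1.57, 1.571, 3.114]
force: [0.7, 0.3, 0.3]
grip_width: 0.047
```

Emit:
jog_arm(
  rows=[0.0167,0.0249,0,0,0,4.04,0.5,0.0167,0.0249,0,0,0,4.04,0.5,0.0167,0.0249,0,0,0,4.04,0.5,0.0167,0.0249,0,0,0,4.04,0.5,0.0167,0.0249,0,0,0,4.04,0.5,0,0,0,0,0,4.04,0.5,0,0,0,0,0,4.04,0.5,0,0,0,0,0,4.04,0.5],
)

```text
time_s: 2.15
ee_pos: [0.5704, 0.0192, 0.3009]
eef_rot: [-2.153, 1.57, 3.096]
force: [0.2, 0.9, 0.1]
grip_width: 0.0468
```

Stopped short of the peg to look with the wrist camera.

```bash
cat > snap.py <<'E'
import sys,cv2,numpy as np
from station import ctrl
from scipy.spatial.transform import Rotation as Ro
def snap(n,tag):
    o=ctrl.get_obs(); m=ctrl.camera_model(n)
    p,d=ctrl.camera(n); cv2.imwrite(f"pics/{tag}.png",p[:,:,::-1]); np.savez(f"/tmp/{tag}.npz",p=p,d=d,K=m["K"],E=m["extrinsics"])
    R=Ro.from_euler('xyz',o['eef_rot']).as_matrix(); print(tag,o['time_s'],o['ee_pos'].round(4),"jaw",np.degrees(np.arctan2(R[1,1],R[0,1])).round(2),"tool x",R[:,0].round(3),"F",o['force'].round(1),"w",o['grip_width'].round(4),"q",o['qpos'].round(2))
for a in sys.argv[1:]:
    n,t=a.split(":"); snap(n,t)
E
python3 snap.py wrist:w1
```

```text
Traceback (most recent call last):
  File "snap.py", line 9, in <module>
    n,t=a.split(":"); snap(n,t)
                      ~~~~^^^^^
  File "snap.py", line 7, in snap
    R=Ro.from_euler('xyz',o['eef_rot']).as_matrix(); print(tag,o['time_s'],o['ee_pos'].round(4),"jaw",np.degrees(np.arctan2(R[1,1],R[0,1])).round(2),"tool x",R[:,0].round(3),"F",o['force'].round(1),"w",o['grip_width'].round(4),"q",o['qpos'].round(2))
                                                                                                                                                                                                          ^^^^^^^^^^^^^^^^^^^^^
AttributeError: 'float' object has no attribute 'round'
```

View pics/w1.png

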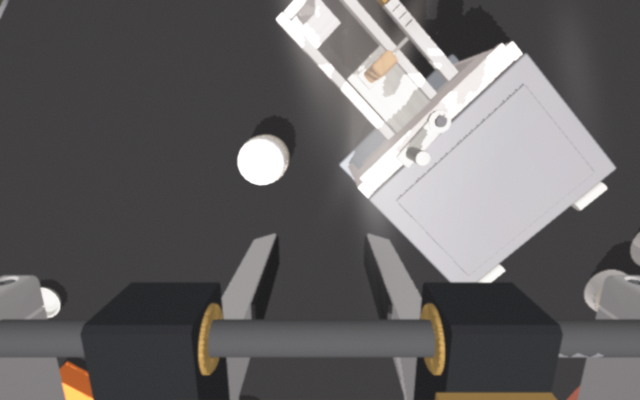

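Wrist view: pivot at (440,121), peg top about (421,157), handle top about (384,64), tin at (263,160), bowl out of view.

```bash
sed -i "s/o\['grip_width'\].round(4)/round(o['grip_width'],4)/" snap.py; python3 - <<'E'
from h import *
from station import ctrl
from scipy.spatial.transform import Rotation as Ro
o=ctrl.get_obs();R=Ro.from_euler('xyz',o['eef_rot']).as_matrix();print("jaw",np.degrees(np.arctan2(R[1,1],R[0,1])),o['qpos'])
f=load("w1");P=cloud(f); s=P[30:230,300:520].reshape(-1,3); s=s[s[:,2]<.25]
p=s[s[:,2]>.2]; print("peg top",p.mean(0),len(p))
p=s[(s[:,2]>.1695)&(s[:,2]<.176)]; print("cap",np.median(p,0),len(p))
p=P[55:75,370:400].reshape(-1,3);p=p[(p[:,2]>.152)&(p[:,2]<.2)];print("handle",p.mean(0),len(p))
a=cv2.imread("pics/w1.png")[90:200,340:500];cv2.imwrite("pics/w1c.png",cv2.resize(a,None,fx=4,fy=4,interpolation=cv2.INTER_CUBIC))
t=load("top0");sc=load("scene0")
print("tri pivot top+wrist",tri([ray(t,258.6,192.8),ray(f,440,121)]))
E
```

```text
jaw 31.02153276206621 [-3.08815424e-02  2.96022994e-01  1.30705752e+00 -1.03137041e-05
  1.53936396e+00 -5.72308936e-01]
peg top [0.61931525 0.09184497 0.2036954 ] 182
cap [0.62453541 0.12649041 0.17116067] 140
handle [0.55902124 0.14378067 0.15645346] 364
tri pivot top+wrist (array([0.62457177, 0.1282324 , 0.17205673]), [np.float64(0.0013170173223705326), np.float64(0.0013170173223705159)])
```

View pics/w1c.png

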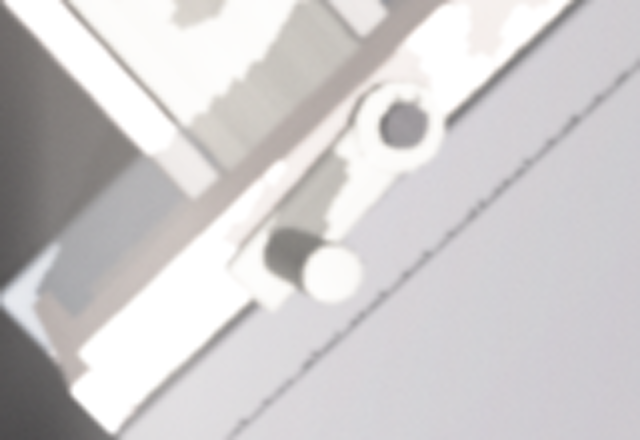

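Emit:
jog_arm(
  rows=[0.0165,0.0248,0,0,0,0,0.5,0.0165,0.0248,0,0,0,0,0.5,0.0165,0.0247,-0.01,0,0,0,0.5,0,0,-0.025,0,0,0,0.5,0,0,-0.025,0,0,0,0.5,0,0,-0.02,0,0,0,0.5,0,0,0,0,0,0,0.5],
)

```text
time_s: 2.78
ee_pos: [0.6184, 0.0929, 0.2168]
eef_rot: [-2.004, 1.564, -3.043]
force: [-0.2, -0.6, 0.0]
grip_width: 0.0466
```

```bash
python3 snap.py wrist:w2
```

```text
w2 2.7833 [0.6184 0.0929 0.2168] jaw 30.41 tool x [-0.007 -0.001 -1.   ] F [-0.2 -0.6  0. ] w 0.0466 q [ 0.09  0.47  1.27 -0.    1.42 -0.44]
```

View pics/w2.png

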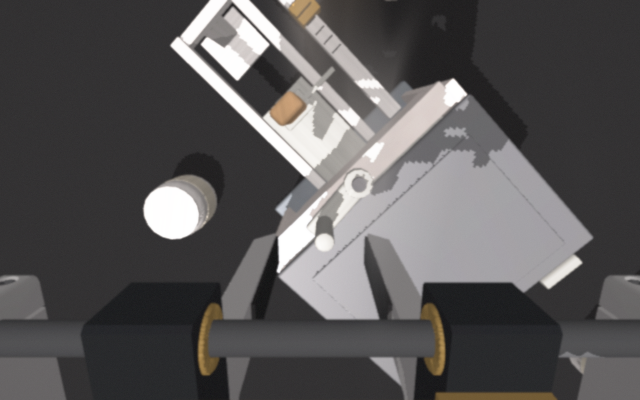

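Peg top sits at (324,242), between the fingers (at 255 and 385). Checking centring numerically and measuring the pointer (clamp at (300,10)).

```bash
python3 - <<'E'
from h import *
f=load("w2");P=cloud(f)
print("tcp px",proj(f,np.array([.6184,.0929,.2168])), "peg at z .205", atz(f,324,242,.205))
s=P[210:260,300:345].reshape(-1,3);p=s[(s[:,2]>.2)&(s[:,2]<.21)];print(p.mean(0),len(p))
a=cv2.imread("pics/w2.png")[0:110,250:370];cv2.imwrite("pics/w2c.png",cv2.resize(a,None,fx=5,fy=5,interpolation=cv2.INTER_CUBIC))
E
```

```text
tcp px [322.5620846  248.17177169] peg at z .205 [0.61954172 0.0925382  0.205     ]
[0.61959665 0.09278615 0.20365645] 316
```

View pics/w2c.png

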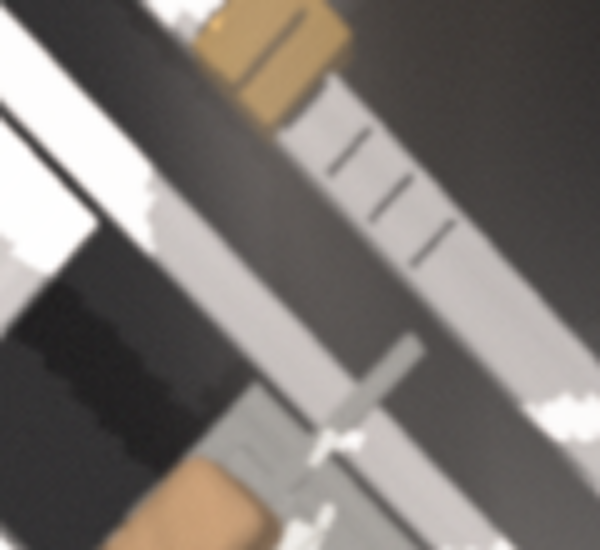

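Emit:
jog_arm(
  rows=[0.001,0,-0.013,0,0,0,0.5,0,0,-0.013,0,0,0,0.5,0,0,-0.012,0,0,0,0.5,0,0,0,0,0,0,1,0,0,0,0,0,0,1,0,0,0,0,0,0,1,0,0,0,0,0,0,1,0,0,0,0,0,0,1],
  squeeze=12,
)

```text
time_s: 3.5
ee_pos: [0.6211, 0.093, 0.1843]
eef_rot: [1.126, 1.57, 0.087]
force: [-0.2, 0.8, -0.4]
grip_width: 0.0172
```

```bash
python3 snap.py scene:s3
```

```text
s3 3.5 [0.6211 0.093  0.1843] jaw 30.49 tool x [ 0.001  0.    -1.   ] F [-0.2  0.8 -0.4] w 0.0172 q [ 0.09  0.49  1.31 -0.    1.34 -0.44]
```

Emit:
jog_arm(
  rows=[0,0,-0.004,0,0,0,1,0,0,0,0,0,0,1,0,0,0,0,0,0,1],
)

```text
time_s: 3.8
ee_pos: [0.6216, 0.0928, 0.1811]
eef_rot: [1.012, 1.568, -0.026]
force: [1.0, -1.3, 9.0]
grip_width: 0.0114
```

Emit:
jog_arm(
  rows=[0.0063,-0.0003,0,0,0,0,1,0.0062,0.0009,0,0,0,0,1,0.006,0.0019,0,0,0,0,1,0.0055,0.0029,0,0,0,0,1,0.005,0.0038,0,0,0,0,1,0,0,0,0,0,0,1],
)

```text
time_s: 4.3
ee_pos: [0.6508, 0.1022, 0.1805]
eef_rot: [0.881, 1.569, -0.158]
force: [2.7, -0.0, 6.2]
grip_width: 0.0114
```

Emit:
jog_arm(
  rows=[0.0042,0.0047,0,0,0,0,1,0.0034,0.0053,0,0,0,0,1,0.0024,0.0058,0,0,0,0,1,0,0,0,0,0,0,1,0,0,0,0,0,0,1],
)

```text
time_s: 4.72
ee_pos: [0.6604, 0.1184, 0.1804]
eef_rot: [1.286, 1.569, 0.248]
force: [1.7, 1.5, 4.4]
grip_width: 0.0117
```

```bash
python3 snap.py wrist:w4 scene:s4; python3 -c "
import cv2
a=cv2.imread('pics/s4.png')[155:300,240:430];cv2.imwrite('pics/s4c.png',cv2.resize(a,None,fx=4,fy=4,interpolation=2))"
```

```text
w4 4.7167 [0.6604 0.1184 0.1804] jaw 30.51 tool x [ 0.002  0.001 -1.   ] F [1.7 1.5 4.4] w 0.0117 q [ 0.12  0.59  1.16  0.    1.38 -0.41]
s4 4.7667 [0.6603 0.1183 0.1804] jaw 30.51 tool x [ 0.002  0.001 -1.   ] F [2.1 2.3 5.3] w 0.0117 q [ 0.12  0.59  1.16  0.    1.38 -0.41]
```

View pics/w4.png

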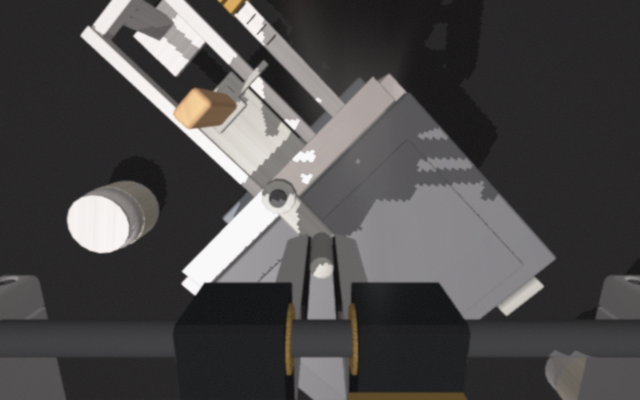

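View pics/s4c.png

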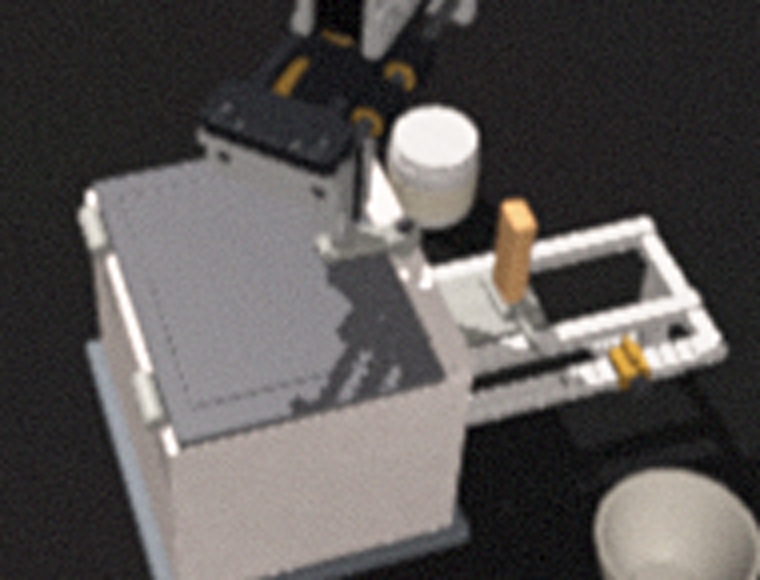

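The bar now points in over the lid (scene view; pivot at (278,195) and peg between the fingers in the wrist view). Release and lift, moving towards the handle.

Emit:
jog_arm(
  rows=[0,0,0,0,0,0,0.5,0,0,0,0,0,0,0.5,0,0,0,0,0,0,0.5,0,0,0.02,0,0,0,0.5,0,0,0.035,0,0,0,0.5,0,0,0.035,0,0,0,0.5,-0.01,0,0.02,0,0,-6.5,0.5,-0.02,0.005,0,0,0,-6.5,0.5],
)

```text
time_s: 5.48
ee_pos: [0.6312, 0.1222, 0.2938]
eef_rot: [1.369, 1.564, 0.097]
force: [0.5, 0.1, 0.1]
grip_width: 0.0468
```

Emit:
jog_arm(
  rows=[-0.025,0.005,0,0,0,-6.5,0.5,-0.025,0.005,0,0,0,-6.5,0.5,-0.02,0.005,0,0,0,-6.5,0.5,0,0.005,0,0,0,-6.5,0.5,0,0.005,0,0,0,-6,0.5,0,0,0,0,0,0,0.5,0,0,0,0,0,0,0.5],
)

```text
time_s: 6.07
ee_pos: [0.5598, 0.1479, 0.2893]
eef_rot: [-1.0, 1.57, -2.82]
force: [0.5, 1.1, -0.7]
grip_width: 0.0472
```

```bash
python3 snap.py wrist:w5
```

```text
w5 6.0667 [0.5598 0.1479 0.2893] jaw -14.3 tool x [-0. -0. -1.] F [ 0.5  1.1 -0.7] w 0.0472 q [ 0.2   0.32  1.3  -0.    1.52  0.44]
```

View pics/w5.png

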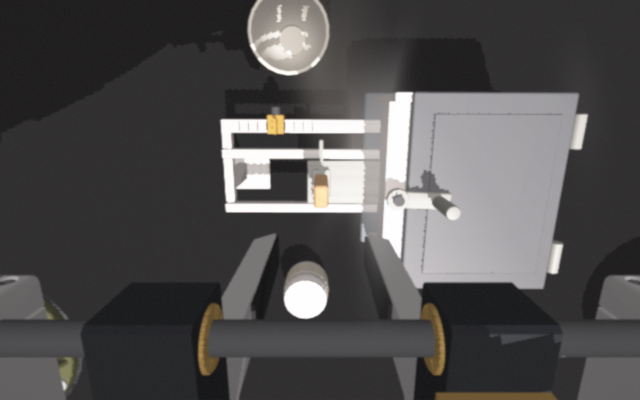

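Wrist view is aligned with the hopper: turnbutton lies over the lid (397,199)-(452,208), handle top (321,188), index arm (321,150), clamp (276,124).

```bash
python3 - <<'E'
import cv2
a=cv2.imread("pics/w5.png")[100:215,250:350];cv2.imwrite("pics/w5c.png",cv2.resize(a,None,fx=5,fy=5,interpolation=2))
a=cv2.imread("pics/top0.png")[220:270,200:270];cv2.imwrite("pics/t5c.png",cv2.resize(a,None,fx=10,fy=10,interpolation=2))
E
```

```text
(no output)
```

View pics/w5c.png

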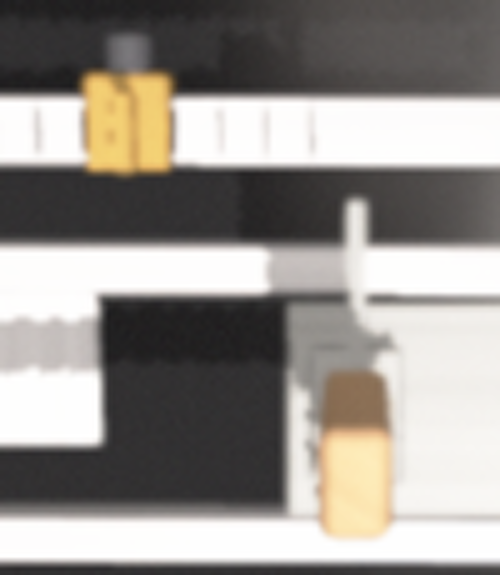

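View pics/t5c.png

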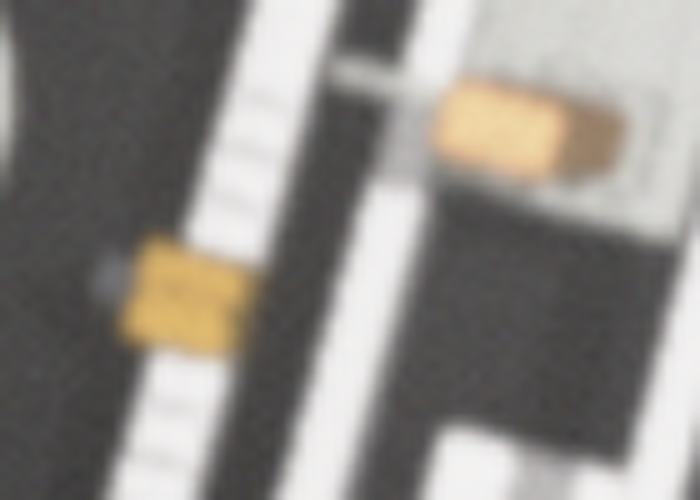

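```bash
python3 - <<'E'
from h import *
y=np.radians(-14.55);H=np.array([[np.cos(y),np.sin(y)],[-np.sin(y),np.cos(y)]]);O=np.array([.6956,.1126])
f=load("w5")
for n,u,v,z in [("clampC",275.6,134,.094),("fin",275.0,134.2,.094),("arm tip",321.3,140.5,.090),("handle top",321.3,196.5,.158),("arm root",321.3,160,.09),("barL",250,126,.083),("barR",350,126,.083)]:
    p=atz(f,u,v,z); print(n,p.round(4),(H@(p[:2]-O)).round(4))
t=load("top0")
for n,u,v,z in [("clampC",218.8,249.7,.094),("arm tip",233.5,226.8,.09)]:
    p=atz(t,u,v,z); print("top",n,p.round(4),(H@(p[:2]-O)).round(4))
P=cloud(f);p=P[186:206,314:328].reshape(-1,3);p=p[(p[:,2]>.152)&(p[:,2]<.17)];print("handle depth",p.mean(0),len(p),H@(p.mean(0)[:2]-O))
p=P[110:136,266:286].reshape(-1,3);p=p[(p[:,2]>.086)&(p[:,2]<.105)];print("clamp depth",p.mean(0),np.percentile(p[:,2],[10,50,90]),H@(p.mean(0)[:2]-O))
print(tri([ray(t,218.8,249.7),ray(f,275.6,124.5)]))
E
```

```text
clampC [0.5257 0.208  0.094 ] [-0.1884  0.0496]
fin [0.525  0.2079 0.094 ] [-0.1891  0.0494]
arm tip [0.5708 0.1892 0.09  ] [-0.1401  0.0428]
handle top [0.5595 0.1452 0.158 ] [-0.1399 -0.0026]
arm root [0.5656 0.1689 0.09  ] [-0.14    0.0218]
barL [0.4997 0.2227 0.083 ] [-0.2173  0.0574]
barR [0.6045 0.196  0.083 ] [-0.1091  0.0578]
top clampC [0.5273 0.2163 0.094 ] [-0.189   0.0581]
top arm tip [0.5699 0.1912 0.09  ] [-0.1415  0.0445]
handle depth [0.55898037 0.14597358 0.15674907] 278 [-0.14062234 -0.00201898]
clamp depth [0.52708645 0.21686036 0.08974298] [0.08617667 0.08804082 0.09354965] [-0.1893019   0.05858183]
(array([0.527475  , 0.21751396, 0.08962261]), [np.float64(0.0003899331990378521), np.float64(0.0003899331990379951)])
```

Emit:
jog_arm(
  rows=[0,-0.001,-0.03,0,0,0,0.5,0,0,-0.03,0,0,0,0.5,0,0,-0.03,0,0,0,0.5,0,0,-0.03,0,0,0,0.5,0,0,-0.025,0,0,0,0.5,0,0,-0.02,0,0,0,0.5,0,0,0,0,0,0,0.5,0,0,0,0,0,0,0.5],
)

```text
time_s: 6.78
ee_pos: [0.5597, 0.1466, 0.1242]
eef_rot: [-1.098, 1.569, -2.92]
force: [0.6, -0.6, 0.2]
grip_width: 0.0471
```

```bash
python3 snap.py wrist:w6 scene:s6; python3 -c "
import cv2
a=cv2.imread('pics/s6.png')[155:300,240:430];cv2.imwrite('pics/s6c.png',cv2.resize(a,None,fx=4,fy=4,interpolation=2))"
```

```text
w6 6.7833 [0.5597 0.1466 0.1242] jaw -14.4 tool x [-0.002 -0.    -1.   ] F [ 0.6 -0.6  0.2] w 0.0471 q [ 0.19  0.44  1.53 -0.    1.18  0.44]
s6 6.8333 [0.5604 0.1468 0.1255] jaw -14.43 tool x [ 0.001  0.    -1.   ] F [ 0.5  0.3 -0.1] w 0.0474 q [ 0.19  0.44  1.53 -0.    1.18  0.44]
```

View pics/w6.png

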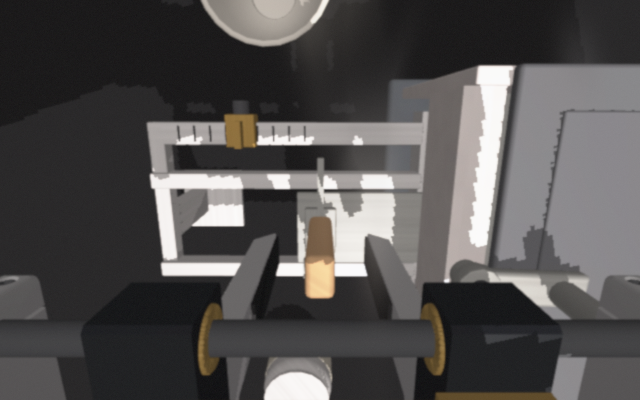

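View pics/s6c.png

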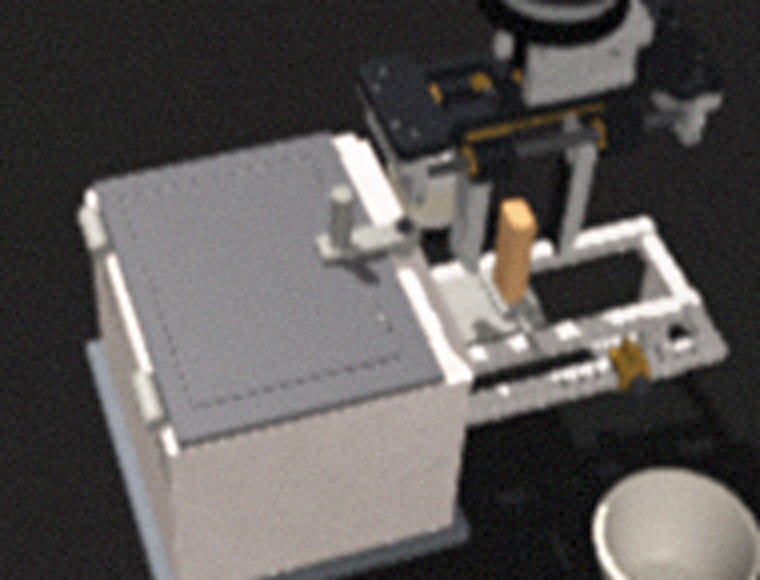

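```bash
python3 - <<'E'
from h import *
f=load("w6");print(proj(f,np.array([.5597,.1466,.158])), "fingertips",proj(f,np.array([.5597,.1466,.1242])))
P=cloud(f);p=P[260:298,306:334].reshape(-1,3);p=p[(p[:,2]>.153)&(p[:,2]<.162)];print(p.mean(0),len(p))
E
```

```text
[320.23881935 276.05717057] fingertips [320.47908472 247.93114301]
[0.55893735 0.14498971 0.15681612] 1050
```

Emit:
jog_arm(
  rows=[0,0,-0.003,0,0,0,1,0,0,0,0,0,0,1,0,0,0,0,0,0,1,0,0,0,0,0,0,1,0,0,0,0,0,0,1,0,0,0,0,0,0,1],
  squeeze=30,
)

```text
time_s: 7.38
ee_pos: [0.5591, 0.1472, 0.1217]
eef_rot: [-1.457, 1.569, 3.002]
force: [-5.1, 0.0, 0.4]
grip_width: 0.0136
```

Emit:
jog_arm(
  rows=[-0.0068,0.0018,0,0,0,0,1,-0.0068,0.0018,0,0,0,0,1,-0.0068,0.0018,0,0,0,0,1,-0.0068,0.0018,0,0,0,0,1,-0.0068,0.0018,0,0,0,0,1,-0.0068,0.0018,0,0,0,0,1,0,0,0,0,0,0,1,0,0,0,0,0,0,1],
)

```text
time_s: 8.05
ee_pos: [0.5188, 0.1577, 0.1217]
eef_rot: [1.49, 1.57, -0.334]
force: [5.5, -3.0, -0.4]
grip_width: 0.0138
```

```bash
python3 snap.py wrist:w7 top:t7; python3 -c "
import cv2
a=cv2.imread('pics/w7.png')[100:300,250:400];cv2.imwrite('pics/w7c.png',cv2.resize(a,None,fx=4,fy=3,interpolation=2))"
```

```text
w7 8.05 [0.5188 0.1577 0.1217] jaw -14.49 tool x [ 0.001 -0.    -1.   ] F [ 5.5 -3.  -0.4] w 0.0138 q [ 0.23  0.37  1.64 -0.    1.14  0.48]
t7 8.1 [0.519  0.1576 0.1217] jaw -14.49 tool x [ 0.001 -0.    -1.   ] F [ 5.6 -2.8 -0.6] w 0.0138 q [ 0.23  0.37  1.64 -0.    1.14  0.48]
```

View pics/w7.png

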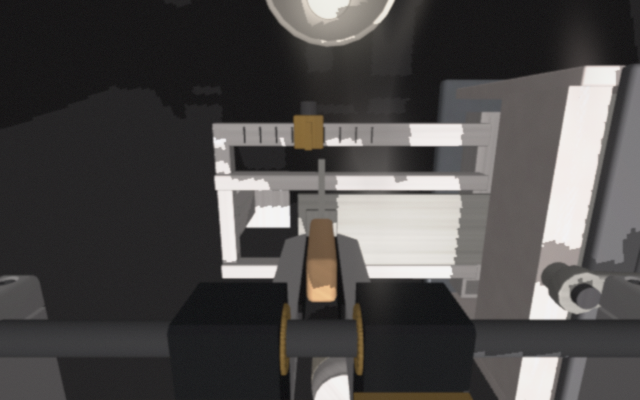

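Handle held at (321,260); index arm at u≈322, pointer fin at u≈308: some millimetres remain.

```bash
cat > rem.py <<'E'
from h import *
import sys
y=np.radians(-14.55);H=np.array([[np.cos(y),np.sin(y)],[-np.sin(y),np.cos(y)]]);O=np.array([.6956,.1126])
tag=sys.argv[1]
f=load(tag);a=f["p"]
c=a[100:185,280:350,::-1];cv2.imwrite(f"pics/{tag}r.png",cv2.resize(np.ascontiguousarray(c),None,fx=8,fy=7,interpolation=2))
hsv=cv2.cvtColor(a,cv2.COLOR_RGB2HSV); m=(hsv[...,0]>12)&(hsv[...,0]<28)&(hsv[...,1]>130); m[:, :260]=0;m[:,380:]=0;m[:105]=0;m[160:]=0
v,u=np.nonzero(m);print("clamp px",np.percentile(u,[2,98]),np.percentile(v,[2,98]),len(u))
uc=(np.percentile(u,2)+np.percentile(u,98))/2
print("row profile arm", a[164,308:336].mean(1).round().astype(int).tolist())
print("clamp bottom", (H@(atz(f,uc,148,.09)[:2]-O)).round(4))
E
python3 rem.py w7
```

```text
clamp px [295. 321.] [116. 148.] 915
row profile arm [24, 27, 26, 27, 26, 27, 29, 29, 33, 50, 85, 109, 117, 117, 117, 113, 96, 59, 37, 37, 35, 37, 34, 36, 38, 36, 39, 39]
clamp bottom [-0.19    0.0505]
```

View pics/w7r.png

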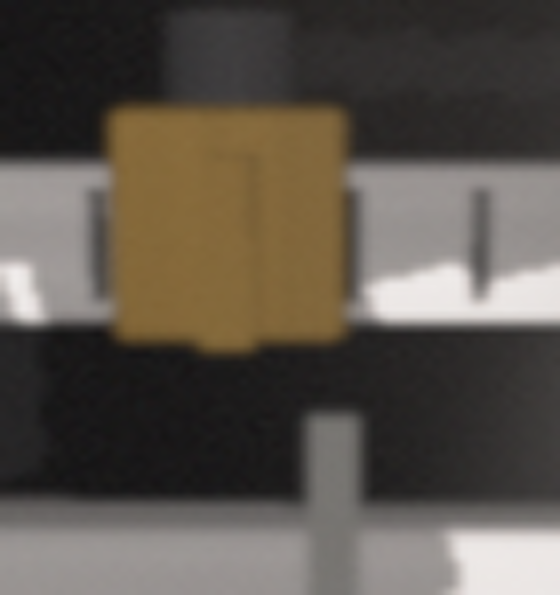

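Emit:
jog_arm(
  rows=[-0.0034,0.0009,0,0,0,0,1,-0.0034,0.0009,0,0,0,0,1,0,0,0,0,0,0,1,0,0,0,0,0,0,1,0,0,0,0,0,0,1,0,0,0,0,0,0,1],
)

```text
time_s: 8.65
ee_pos: [0.5124, 0.1593, 0.1217]
eef_rot: [1.554, 1.57, -0.27]
force: [5.0, -3.5, 1.0]
grip_width: 0.0137
```

```bash
python3 snap.py wrist:w8 scene:s8; python3 rem.py w8;python3 -c "
import cv2
a=cv2.imread('pics/s8.png')[155:300,240:430];cv2.imwrite('pics/s8c.png',cv2.resize(a,None,fx=4,fy=4,interpolation=2))"
```

```text
w8 8.65 [0.5124 0.1593 0.1217] jaw -14.51 tool x [ 0.001 -0.    -1.   ] F [ 5.  -3.5  1. ] w 0.0137 q [ 0.23  0.35  1.65 -0.    1.13  0.49]
s8 8.7 [0.5124 0.1593 0.1217] jaw -14.5 tool x [ 0.001 -0.    -1.   ] F [ 5.2 -2.7  0.2] w 0.014 q [ 0.23  0.35  1.65 -0.    1.13  0.49]
clamp px [306. 332.] [116. 148.] 885
row profile arm [27, 27, 26, 27, 25, 29, 25, 28, 34, 57, 89, 112, 116, 117, 115, 114, 97, 59, 38, 35, 36, 34, 36, 36, 38, 38, 40, 41]
clamp bottom [-0.19    0.0505]
```

View pics/w8r.png

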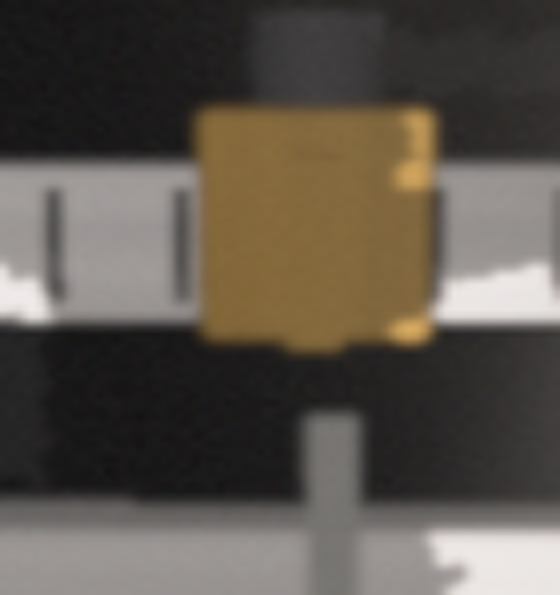

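View pics/s8c.png

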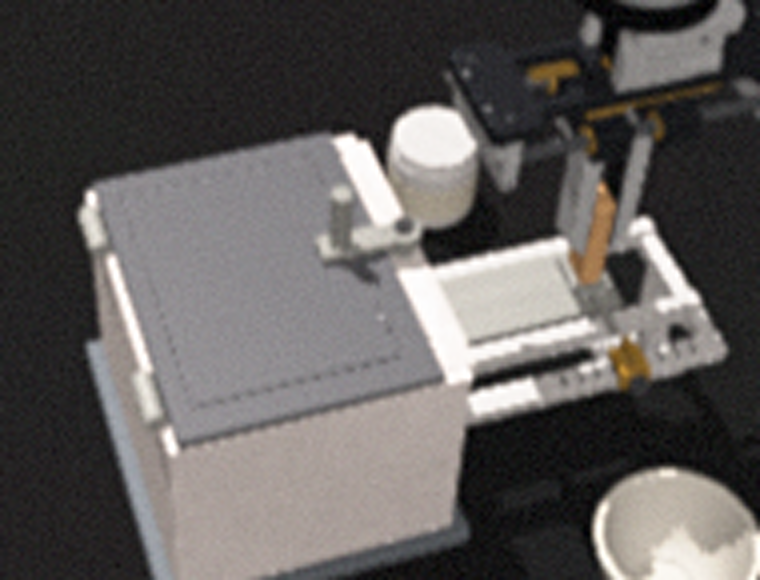

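Fin at crop u≈315, arm at ≈332, so about 1.1 mm remains. One small correction, then settle.

Emit:
jog_arm(
  rows=[-0.001,0.0003,0,0,0,0,1,0,0,0,0,0,0,1,0,0,0,0,0,0,1,0,0,0,0,0,0,1,0,0,0,0,0,0,1,0,0,0,0,0,0,1,0,0,0,0,0,0,1,0,0,0,0,0,0,1],
)

```text
time_s: 9.42
ee_pos: [0.5114, 0.1596, 0.1216]
eef_rot: [1.471, 1.57, -0.353]
force: [5.2, -5.1, -0.0]
grip_width: 0.0141
```

```bash
python3 snap.py wrist:w9 top:t9; python3 rem.py w9; python3 -c "
import cv2
a=cv2.imread('pics/t9.png')[80:310,140:370];cv2.imwrite('pics/t9c.png',cv2.resize(a,None,fx=2.5,fy=2.5,interpolation=2))"
```

```text
w9 9.4167 [0.5114 0.1596 0.1216] jaw -14.51 tool x [ 0.001 -0.    -1.   ] F [ 5.2 -5.1 -0. ] w 0.0141 q [ 0.23  0.35  1.66 -0.    1.13  0.49]
t9 9.4667 [0.5114 0.1596 0.1217] jaw -14.51 tool x [ 0.001 -0.    -1.   ] F [ 5.5 -3.1  0.2] w 0.0136 q [ 0.23  0.35  1.66 -0.    1.13  0.49]
clamp px [308. 334.] [116. 148.] 904
row profile arm [25, 27, 25, 27, 27, 27, 28, 26, 33, 58, 90, 112, 117, 117, 116, 114, 96, 60, 39, 34, 33, 33, 35, 33, 35, 37, 39, 40]
clamp bottom [-0.1898  0.0505]
```

View pics/w9r.png

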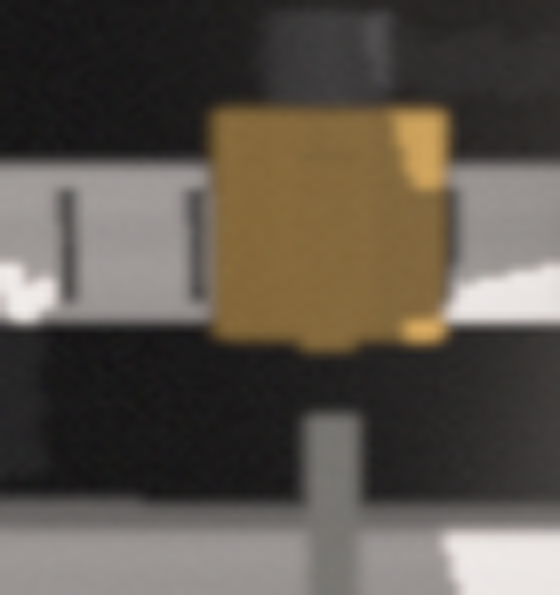

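View pics/t9c.png

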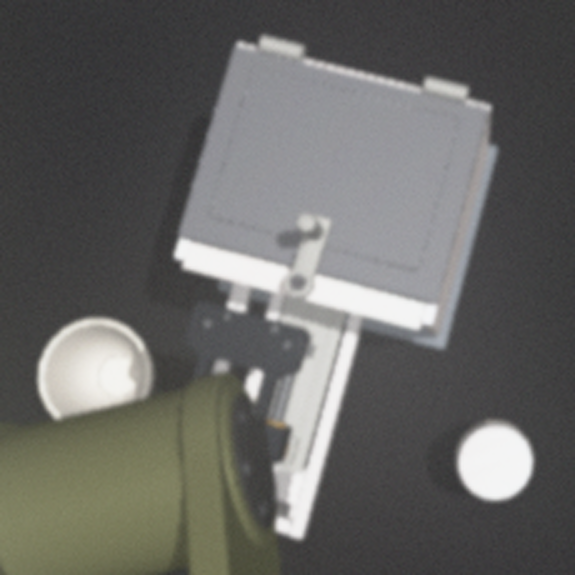

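Fin at crop u≈329 and arm at ≈332, so they are aligned within about 0.3 mm. In the top view the turnbutton lies over the closed lid, and the bowl and tin are where they started. Handing in.

```bash
python3 -c "
from station import ctrl
print(ctrl.hand_in()); o=ctrl.get_obs(); print(o['time_s'],o['ee_pos'],o['grip_width'],o['force'])"
```

```text
the job is handed in; nothing more can be done
None
the job is handed in; nothing more can be done
```

I swung the turnbutton round over the closed lid, then pulled the gate out about 49 mm by its handle. I handed the job in at about 9.5 s, with the gripper still holding the handle at a set grip of 30 N.

- **Turnbutton and lid:** the peg's position put the turnbutton at about 89°. The later scene and top pictures show it lying over the closed lid.
- **Gate:** the last wrist picture shows the index arm and the pointer's fin in line to within about 0.3 mm. The tool position held steady between the last readings, and the finger opening was about 14 mm, which matches the handle's thickness.
- **Bowl and tin:** both look unmoved in the last top picture, judged by eye rather than measured.
- **Disagreements:** the cameras disagreed by 2–4 mm on the handle's y position, so I used a value between them. The pointer distance came out as 51.5 mm at first and about 49 mm later, so I set the final position from close wrist views instead.
- **No verdict:** the hand-in reported nothing, and no further readings could be taken after it.

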